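# Clamp a pipe tee in the ratchet-lever bench clamp

### The job

Lay the grey pipe tee flat on the bed of the blue bench clamp, its straight run along the clamp and centred between the two jaws. Then work the red sprung lever, swinging it over to its stop and letting it spring back, stroke after stroke, until the moving jaw holds the tee tight against the fixed jaw; do not heave on the lever once the jaw bites. Leave the lever sprung back and the other things on the worktop where they are.

Things in the scene. Friction and masses are not known exactly. Their poses are not given: they have to be found in the camera images.
- tee: loose grey galvanised pipe tee lying flat, 54x74x35 mm, 0.17 kg. Origin: centre of the underside of the 54x74 outline, z up. The straight run lies along y (74 mm long, end collars 35 mm across), its centre line at x = +10 mm; the branch points along -x, to x = -27 mm. Centre lines are 17.5 mm above the underside. At y = 0 it is 52 mm wide (x = -27 to +24.5): a good grasp from above.
- tee_run (a point): middle of the tee's straight run, where the branch meets it (x = +10, y = 0, z = +17.5 mm in the tee's frame)
- clamp: blue bench clamp fixed to the worktop, bed 64 mm wide (x), 274 long (y), lugs to x = +-52. Origin near its middle at worktop level, z up; y runs from the lever end (-y) to the fixed jaw (+y). Bed top at z = 12 mm, open between the jaws (from y = -6 to +120 at the widest). Jaws 50 wide, centred on x = 0, up to z = 57. Bar housing y = -124 to -36, z up to 52; the bar's tail ends at y = -166.
- jaw_fixed (a point): fixed jaw with black rubber face at the clamp's +y end. This point: centre of its face, at bed level (clamp y = +120 mm, z = 12 mm); the face looks to the clamp's -y.
- jaw_moving (a point): moving jaw with black rubber face, on the front end of the toothed steel bar. This point: centre of its face, at bed level; the face looks to the clamp's +y. The opening is the distance between the two jaw points (108 to 126 mm at the start).
- bar (a joint): travel of the toothed bar and moving jaw towards the fixed jaw, m: 0 = widest opening of 126 mm, limit 0.080. A brake holds it where it is left; the opening is 0.126 - value, and the jaw meets both ends of the 74 mm run at a value of about 0.052.
- lever (a joint): swing of the red sprung lever, rad: 0 = sprung back (leans 0.30 to the clamp's -y), 0.60 = at its stop (leans 0.30 to +y). Swung to +y it drives the bar on, about 20 mm a full stroke (the first may give less, until the pawl meets a tooth); let go, a spring (about 2 N at the grip) returns it and the bar stays. Once the jaw bites it halts hard short of its stop.
- lever_grip (a point): centre of the red round lever handle (20 mm thick, 66 mm long; its top end is 40 mm farther along the handle), 110 mm from the pivot. The handle can be pushed from its -y side with closed fingers.
- lever_hinge (a point): pivot of the lever, at clamp y = -85 mm, z = 20 mm; the pivot's axis is the clamp's x axis
- screwdriver: loose flat screwdriver with yellow handle, 28 x 212 x 29 mm, lying along its y; origin: centre of its underside. To be left alone.
- valve: loose brass ball valve with red lever, 52 x 117 x 76 mm; origin: centre of its underside. To be left alone.
- gauge: loose round pressure gauge lying on its back, 86 x 65 x 25 mm; origin: centre of its underside. To be left alone.

How it is judged:
By the outcome, as a careful person would: the job done as asked, in the order asked, and still so for the second after the job is handed in, with the robot touching nothing.
It also fails if it takes over 54 s, if anything falls off the work surface, if the arm or the gripper's body presses on something with over 40 N, if the wrist force passes 120 N, or if a joint passes its speed limit or range.

### The arm

A 7-joint arm with a two-finger parallel gripper is mounted at the origin on a cart in front of the work surface, level with it; the furniture and walls round the work are solid. World frame = base frame: x ahead of the robot, y to its left, z up, the work surface at z = 0. Lengths are in m, angles in rad, forces in N, time in s.
With the tool pointing down it reaches from about 0.4 to 0.85 m from the base axis. Payload 4.5 kg.
Tool frame: the origin (TCP) lies midway between the tips of the shut fingers; the grasp point (between the pads) lies 19 mm behind it; z points along the fingers, y is the line along which they close (so a half turn about z gives the same grasp; the last joint's range is limited). The gripper opens to 85 mm and grips with 20 to 120 N. Pads are 22 mm wide; open, the fingers measure 114 mm over their backs; the gripper's body (76 mm by 85 mm) begins 54 mm behind the grasp point. The pads swing forward as they close: fully open they stand 13 mm farther back than shut.
Start: joints at [1.165, 0.689, -0.195, 1.565, 0.157, 0.902, -0.215], TCP at [0.266, -0.566, 0.231] pointing down, gripper open.
Joint ranges: [-3.01, 3.01], [-0.46, 2.08], [-1.47, 1.51], [0.13, 2.56], [-1, 4.14], [0.04, 2.09], [-2.66, 2.66]. Speed limits (rad/s): [2.57, 2.57, 3.14, 3.14, 3.14, 3.14, 3.14].

### API

Orientations are given as a unit quaternion [x, y, z, w].
In Python, from station import robot, imaging, job gives the robot as it stands.
- The arm moves only by the tool move_arm, never from a script. Its argument "deltas" is a list of rows, each a list of 5 numbers: the opening, from 0 (shut) to 1 (fully open), then the shift along the tool's x, y, z scaled (see below), then the turn about the tool's z scaled (see below). A call has 1 to 8 rows; each row shifts and turns the commanded pose from where the row before left it, along the tool's axes as they then stand; what a row does not reach is not made up. The controller multiplies each number of a shift by 0.5 m and each number of a turn by pi/2 rad. A row lasts 1/8 s, in which the tool goes at most 62.5 mm and 10.7 degrees, less where a joint would pass 70% of its speed; a pose out of reach is approached as far as the arm can. A call with a number of a shift or a turn outside -1 to 1 is refused whole. A call with a gripper value outside its range is refused whole. The fingers move at their own pace and stop on an object; "squeeze" is the grip in N (left out, the last holds). Time passes only in rows, so rows that do not move let the fingers close. It gives the time, the measured TCP pose, the force, the opening and the grip force at its end, in the units of the state.
- robot.read_state(): the state, without advancing time (a new reading comes with each control period).
- imaging.snapshot(name): name is "scene" or "top" or "wrist"; returns (picture, depth): 384x512x3 uint8, blue, green, red; 384x512 float32, m along the optical axis (not along the pixel's ray), 0 where there is no reading.
- imaging.camera_info(name): a dict with "K" (3x3 intrinsics, pixels), "origin" and "attitude" of the camera in the world; the wrist camera has in their place "T_tool_cam" (4x4, takes a point from camera to tool coordinates, whose origin is the TCP and whose axes are the flange's). Camera axes: x right, y down, z forward; pixel columns grow to the right and rows downward; lengths in m; the calibration is good to about 2 mm. A picture is of the moment at which its call begins: read the wrist's pose just before it. camera_info takes no time and is no camera call.
- job.sign_off(): hands the job in; it is judged then, once.
The state is a dict: "time": time; "q": joint angles; "joint_vel": joint speeds; "tau": joint torques, N m; "eef_pos": TCP position; "orientation": TCP orientation; "ft_force": force on the tool from outside, world axes, zero at the start; "torque": the same for the moment, N m; "width": finger opening in m; "grasp_force": force on a finger pad.
Only numpy, scipy, OpenCV 4.12 (cv2) and the standard library are available. Lean on these libraries where they do the work, as an engineer would, in place of code of your own. Each camera call takes 0.05 s, during which the arm holds its last target. There are 200 camera calls.

## Working session

There is one attempt and no reset: what is moved stays moved. The work goes in short steps, Python scripts to look and compute and a tool call to move; the robot and the scene stay as the last step left them, time stands still between calls to the robot, and variables do not carry over. Pictures are saved under pics/ and viewed, at most 10 in all, crops included, and the job is handed in when it is done.

Besides the shell and the picture viewer there is one more tool, called after "Call:" as name(argument=value, ...), one argument or row to a line, values as JSON. move_arm: Moves the arm, as the interface text tells. Its arguments: {"type":"object","properties":{"deltas":{"type":"array"},"squeeze":{"type":"number"}},"required":["deltas"]}

```bash
mkdir -p pics; ls; python3 - <<'E'
from station import robot, imaging, job
import cv2, numpy as np
s=robot.read_state(); print(s)
for n in ("scene","top"):
    p,d=imaging.snapshot(n); cv2.imwrite(f"pics/{n}0.png",p); np.save(f"pics/{n}0.npy",d)
    c=imaging.camera_info(n); print(n,{k:np.round(np.array(v),4).tolist() for k,v in c.items()})
print(imaging.camera_info("wrist"))
E
```

```text
pics
{'time': 0.0, 'q': array([ 1.16481609,  0.69003271, -0.19453634,  1.56640242,  0.15729022,
        0.90248834, -0.21508321]), 'joint_vel': array([-1.70574792e-03, -1.32615421e-03,  5.47126166e-04, -4.47309723e-05,
        5.79917174e-04,  4.70593360e-05,  8.48778935e-04]), 'tau': array([ 1.10643294e-03, -5.39618540e+01, -1.26655620e+00, -1.58549255e+01,
        9.05023771e-03,  9.47961991e-03,  4.73245549e-06]), 'eef_pos': array([ 0.26576352, -0.56492569,  0.23043866]), 'orientation': array([ 9.75907923e-01,  2.18180630e-01, -2.67184608e-04, -9.31504748e-04]), 'ft_force': array([ 1.06484685, -0.2206479 , -1.45147704]), 'torque': array([ 0.01237579, -0.00289914,  0.00893521]), 'grasp_force': 0.0, 'width': 0.08559743597317553}
scene {'K': [[405.7085, 0.0, 254.7731], [0.0, 405.7085, 195.3319], [0.0, 0.0, 1.0]], 'origin': [-0.4, 0.5303, 0.6729], 'attitude': [-0.4206, 0.7488, -0.4423, 0.2581]}
top {'K': [[475.5177, 0.0, 246.9202], [0.0, 475.5177, 199.0409], [0.0, 0.0, 1.0]], 'origin': [0.4429, 0.0126, 1.3114], 'attitude': [-0.6986, 0.7149, -0.0249, 0.0139]}
{'K': array([[272.65486811,   0.        , 252.35833388],
       [  0.        , 272.65486811, 187.3396966 ],
       [  0.        ,   0.        ,   1.        ]]), 'T_tool_cam': array([[-5.69184020e-04, -9.52516260e-01, -3.04487193e-01,
         7.73153892e-02],
       [ 9.99999836e-01, -5.25074554e-04, -2.26748048e-04,
         4.34317299e-04],
       [ 5.61027253e-05, -3.04487272e-01,  9.52516403e-01,
        -1.41318581e-01],
       [ 0.00000000e+00,  0.00000000e+00,  0.00000000e+00,
         1.00000000e+00]])}
```

View pics/top0.png

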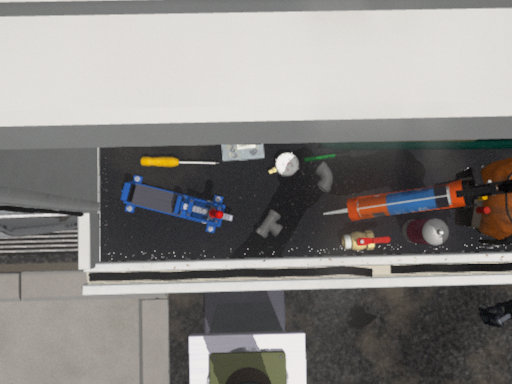

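View pics/scene0.png

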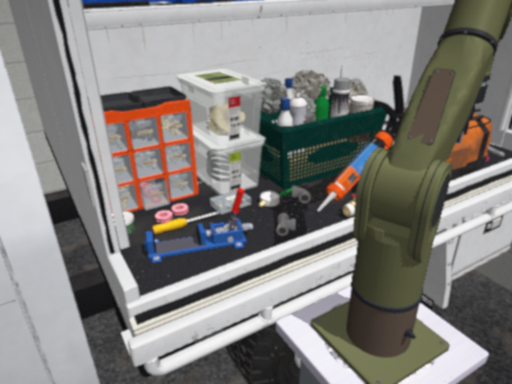

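The top view shows the clamp from (125,190), its fixed jaw end, to (232,218), with the red lever near (218,214). The tee is at about (269,223), the screwdriver at (180,162), the gauge at (287,164) and the valve at (365,240). The scene view shows the lever upright at (237,205) and a ledge along the front of the worktop.

```bash
cat > h.py <<'E'
import cv2, numpy as np
from scipy.spatial.transform import Rotation as R
from station import robot, imaging, job
def cam(n,s=None):
    c=imaging.camera_info(n); K=np.array(c["K"])
    if n!="wrist": return K,np.array(c["origin"]),R.from_quat(c["attitude"]).as_matrix()
    T=np.eye(4);T[:3,:3]=R.from_quat(s["orientation"]).as_matrix();T[:3,3]=s["eef_pos"]
    T=T@np.array(c["T_tool_cam"]); return K,T[:3,3],T[:3,:3]
def ray(C,uv,z):
    K,o,A=C; uv=np.atleast_2d(uv).astype(float)
    d=np.c_[uv,np.ones(len(uv))]@np.linalg.inv(K).T@A.T
    return o+d*((z-o[2])/d[:,2])[:,None]
def cloud(C,d):
    K,o,A=C; v,u=np.mgrid[:d.shape[0],:d.shape[1]]
    p=np.stack([(u-K[0,2])/K[0,0]*d,(v-K[1,2])/K[1,1]*d,d],-1)
    P=p@A.T+o; P[d==0]=np.nan; return P
E
python3 - <<'E'
from h import *
p=cv2.imread("pics/top0.png"); d=np.load("pics/top0.npy"); C=cam("top"); P=cloud(C,d)
hsv=cv2.cvtColor(p,cv2.COLOR_BGR2HSV)
z=P[...,2]
print("table z",np.nanmedian(z[225:245,130:200]))
# tee: height mask
m=np.zeros(z.shape,np.uint8); m[205:245,250:290]=(z[205:245,250:290]>0.008)
q=P[m>0]; print("tee n",len(q),"zmax",np.nanpercentile(q[:,2],95))
n,l,st,ce=cv2.connectedComponentsWithStats(m); print(st[1:],ce[1:])
blue=cv2.inRange(hsv,(105,120,40),(130,255,255)); blue[:,:115]=0;blue[:,240:]=0
c=np.argwhere(blue)[:,::-1].astype(np.float32); print("blue",len(c),cv2.minAreaRect(c))
for uv in cv2.boxPoints(cv2.minAreaRect(c)): print(ray(C,uv,0.012)[0])
red=cv2.inRange(hsv,(0,150,80),(6,255,255)); red[:,:200]=0; red[:,240:]=0
r=np.argwhere(red)[:,::-1]; print("red",len(r),r.min(0),r.max(0))
crop=p[170:255,110:300]; cv2.imwrite("pics/crop1.png",cv2.resize(crop,None,fx=4.2,fy=4.2,interpolation=cv2.INTER_CUBIC))
# front ledge and shelf profile
for col in (150,220,268): print(col,[(r,round(float(P[r,col,0]),3),round(float(z[r,col]),3)) for r in range(100,300,12)])
E
```

```text
table z -0.00023778247540762187
tee n 415 zmax 0.0353875398257319
[[251 205   1   1   1]
 [255 210  27  29 413]
 [284 212   1   1   1]] [[251.         205.        ]
 [269.31719128 225.12106538]
 [284.         212.        ]]
blue 1298 ((171.94117736816406, 203.2353057861328), (105.26045989990234, 38.32062911987305), 14.03624439239502)
[0.49473623 0.34793588 0.012     ]
[0.59588484 0.32175737 0.012     ]
[0.51962306 0.04413591 0.012     ]
[0.4187974  0.07159098 0.012     ]
red 65 [209 210] [222 217]
150 [(100, 0.47, 1.213), (112, 0.463, 1.231), (124, 0.461, 1.23), (136, 0.46, 1.22), (148, 0.663, -0.004), (160, 0.625, 0.026), (172, 0.595, 0.004), (184, 0.562, -0.003), (196, 0.528, 0.015), (208, 0.495, 0.013), (220, 0.463, 0.003), (232, 0.43, -0.003), (244, 0.397, -0.002), (256, 0.365, -0.001), (268, 0.334, 0.028), (280, 0.298, -0.016), (292, 0.264, -0.02)]
220 [(100, 0.469, 1.214), (112, 0.462, 1.231), (124, 0.46, 1.23), (136, nan, nan), (148, 0.659, -0.002), (160, 0.625, -0.001), (172, 0.592, -0.004), (184, 0.558, -0.003), (196, 0.525, 0.003), (208, 0.49, 0.054), (220, 0.458, 0.013), (232, 0.426, 0.005), (244, 0.393, -0.003), (256, 0.36, 0.004), (268, 0.329, 0.024), (280, 0.294, -0.004), (292, 0.152, -0.799)]
268 [(100, 0.469, 1.212), (112, 0.462, 1.23), (124, 0.46, 1.229), (136, 0.46, 1.218), (148, 0.655, 0.003), (160, 0.622, -0.0), (172, 0.586, 0.017), (184, 0.555, -0.002), (196, 0.522, -0.007), (208, 0.489, -0.001), (220, 0.455, 0.03), (232, 0.423, 0.017), (244, 0.389, -0.004), (256, 0.356, -0.003), (268, 0.324, -0.002), (280, 0.289, -0.024), (292, 0.147, -0.794)]
```

View pics/crop1.png

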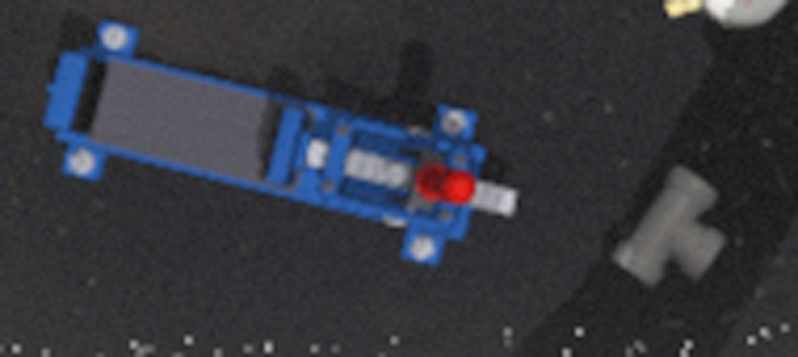

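The crop shows the run of the tee from (693,183) to (637,265), with its branch end at (708,255). The clamp's screws are at (115,37), (82,160), (455,122) and (422,247). I'll plan the first approach and refine with the wrist camera.

```bash
cat >> h.py <<'E'
def plan(goal,yaw_y,n,op,nd=3):
    """rows taking tool to goal, tool-y axis heading yaw_y (deg)"""
    s=robot.read_state(); A=R.from_quat(s["orientation"]).as_matrix(); p=s["eef_pos"].copy()
    h=np.degrees(np.arctan2(A[1,1],A[0,1])); dy=(yaw_y-h+180)%360-180
    turn=round(-dy/90/n,nd); print("at",np.round(p,4),"yaw",round(h,2),"dturn",round(-dy,1),"F",np.round(s["ft_force"],1))
    for i in range(n):
        sh=np.round(A.T@((np.array(goal)-p)/(n-i))/0.5,nd)
        print([op,*map(float,sh),turn]); p=p+A@sh*0.5; A=A@R.from_euler("z",turn*90,degrees=True).as_matrix()
    print("ends",np.round(p,4))
E
python3 - <<'E'
from h import *
C=cam("top")
for uv in ((275,213.6),(261.7,233),(278.6,230.7)): print(ray(C,uv,0.0175)[0])
s=ray(C,[(110+x/4.2,170+y/4.2) for x,y in ((115,37),(455,122),(422,247),(82,160))],0.01); print(s, s.mean(0))
plan((0.46,-0.03,0.20),54,16,1)
E
```

```text
[ 0.47222496 -0.08391915  0.0175    ]
[ 0.42039743 -0.04635691  0.0175    ]
[ 0.42553928 -0.09246713  0.0175    ]
[[0.57635544 0.2900899  0.01      ]
 [0.51583207 0.06977022 0.01      ]
 [0.43499736 0.09283471 0.01      ]
 [0.49661448 0.31232687 0.01      ]] [0.50594984 0.19125542 0.01      ]
at [ 0.2658 -0.565   0.2305] yaw -64.8 dturn -118.8 F [0.8 0.2 0.4]
[1, 0.05, -0.05, 0.004, np.float64(-0.082)]
[1, 0.056, -0.043, 0.004, np.float64(-0.082)]
[1, 0.062, -0.036, 0.004, np.float64(-0.082)]
[1, 0.066, -0.027, 0.004, np.float64(-0.082)]
[1, 0.069, -0.019, 0.004, np.float64(-0.082)]
[1, 0.07, -0.01, 0.004, np.float64(-0.082)]
[1, 0.071, -0.001, 0.004, np.float64(-0.082)]
[1, 0.071, 0.008, 0.004, np.float64(-0.082)]
[1, 0.069, 0.018, 0.004, np.float64(-0.082)]
[1, 0.066, 0.026, 0.004, np.float64(-0.082)]
[1, 0.062, 0.035, 0.004, np.float64(-0.082)]
[1, 0.057, 0.042, 0.004, np.float64(-0.082)]
[1, 0.052, 0.049, 0.004, np.float64(-0.082)]
[1, 0.045, 0.055, 0.003, np.float64(-0.082)]
[1, 0.037, 0.061, 0.004, np.float64(-0.082)]
[1, 0.029, 0.065, 0.003, np.float64(-0.082)]
ends [ 0.4598 -0.0299  0.2002]
```

Call:
move_arm(
  deltas=[
    [1,0.05,-0.05,0.004,-0.082],
    [1,0.056,-0.043,0.004,-0.082],
    [1,0.062,-0.036,0.004,-0.082],
    [1,0.066,-0.027,0.004,-0.082],
    [1,0.069,-0.019,0.004,-0.082],
    [1,0.07,-0.01,0.004,-0.082],
    [1,0.071,0,0.004,-0.082],
    [1,0.071,0.008,0.004,-0.082],
  ],
)

```text
time: 1.1
eef_pos: [0.3634, -0.297, 0.2151]
orientation: [0.74, 0.672, -0.0, -0.0]
ft_force: [0.1, -0.1, 0.5]
width: 0.0855
grasp_force: 0.0
```

Call:
move_arm(
  deltas=[
    [1,0.069,0.018,0.004,-0.082],
    [1,0.066,0.026,0.004,-0.082],
    [1,0.062,0.035,0.004,-0.082],
    [1,0.057,0.042,0.004,-0.082],
    [1,0.052,0.049,0.004,-0.082],
    [1,0.045,0.055,0.003,-0.082],
    [1,0.037,0.06,0.004,-0.082],
    [1,0,0,0,-0.082],
  ],
)

```text
time: 2.1
eef_pos: [0.4493, -0.0611, 0.2019]
orientation: [0.31, 0.951, 0.001, 0.0]
ft_force: [0.4, -1.1, -0.1]
width: 0.0855
grasp_force: 0.0
```

```bash
python3 - <<'E'
from h import *
s=robot.read_state(); p,d=imaging.snapshot("wrist"); cv2.imwrite("pics/w1.png",p); np.save("pics/w1.npy",d)
C=cam("wrist",s); P=cloud(C,d)
print(s["time"],s["eef_pos"],s["joint_vel"].max())
g=np.linalg.norm(P[...,:2]-[0.445,-0.07],axis=2)<0.07
z=P[...,2]; print("bg",np.nanmedian(z[g&(z<.006)]))
m=(g&(z>0.010)).astype(np.uint8)
n,l,st,ce=cv2.connectedComponentsWithStats(m); i=1+st[1:,4].argmax(); print(st[i])
q=P[l==i]; 
# plan silhouette: rasterise xy at 1mm (visible top surface)
img=np.zeros((200,200),np.uint8); ij=((q[:,:2]-[0.345,-0.17])*1000).astype(int); img[ij[:,0].clip(0,199),ij[:,1].clip(0,199)]=255
img=cv2.morphologyEx(img,cv2.MORPH_CLOSE,np.ones((5,5)))
# ridge points (top of cylinders) -> run axis: scan heading
top=q[q[:,2]>np.nanpercentile(q[:,2],98)-0.004][:,:2]
xy=np.argwhere(img)/1000+[0.345,-0.17]
best=None
for a in np.arange(40,75,0.5):
    t=np.radians(a); ex=np.array([np.cos(t),np.sin(t)]); ey=np.array([-ex[1],ex[0]])
    u,v=xy@ex,xy@ey; ar=(np.ptp(u))*(np.ptp(v))
    if best is None or ar<best[0]: best=(ar,a,u.min(),u.max(),v.min(),v.max(),ex,ey)
ar,a,u0,u1,v0,v1,ex,ey=best; o=ex*(u0+u1)/2+ey*(v0+v1)/2
print("yaw",a,"size",u1-u0,v1-v0,"origin",o,"grasp mid y0",o-0.00125*ex,"zmax",np.nanpercentile(q[:,2],98))
u,v=(top-o)@ex,(top-o)@ey; run=np.abs(u-0.01)<0.008; k=np.polyfit(v[run],u[run],1); print("ridge slope deg",np.degrees(np.arctan(k[0])),"off",k[1])
E
```

```text
2.1 [ 0.44927316 -0.06110437  0.2019302 ] 0.8004116636004418
bg -0.001172975468611337
[    0   238   433   146 33241]
yaw 54.0 size 0.13703844012131713 0.03505238157524826 origin [ 0.44073611 -0.06553482] grasp mid y0 [ 0.44000138 -0.06654609] zmax 0.29883037241174715
ridge slope deg -6.982454437469124 off 0.01889008505878282
```

View pics/w1.png

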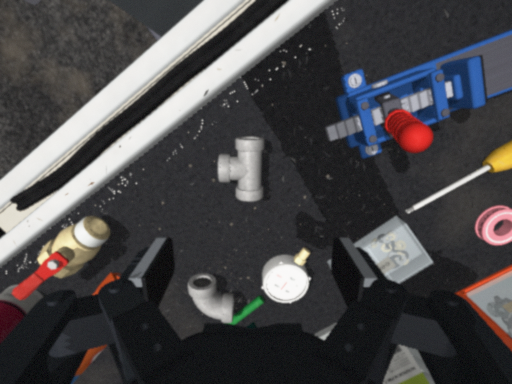

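The wrist view shows the tee at (245,168), branch towards image left and run vertical. The fingers and body fill the bottom rows and leaked into my mask, so I'll redo it with a height ceiling.

```bash
cat >> h.py <<'E'
def tee(C,d,c0,zl=(0.010,0.05),yaws=(40,75)):
    P=cloud(C,d); z=P[...,2]
    m=((np.linalg.norm(P[...,:2]-c0,axis=2)<0.075)&(z>zl[0])&(z<zl[1])).astype(np.uint8)
    n,l,st,ce=cv2.connectedComponentsWithStats(m); i=1+st[1:,4].argmax(); print(st[i])
    xy=P[l==i][:,:2]; best=None
    for a in np.arange(*yaws,0.5):
        t=np.radians(a); ex=np.array([np.cos(t),np.sin(t)]); ey=np.array([-ex[1],ex[0]])
        u,v=xy@ex,xy@ey; u0,u1=np.percentile(u,[.3,99.7]); v0,v1=np.percentile(v,[.3,99.7]); ar=(u1-u0)*(v1-v0)
        if best is None or ar<best[0]: best=(ar,a,u1-u0,v1-v0,ex*(u0+u1)/2+ey*(v0+v1)/2,ex,ey)
    ar,a,w,h,o,ex,ey=best; print("yaw",a,"size",w,h,"origin",o,"ztop",np.percentile(z[l==i],97))
    return a,o,ex,ey
E
python3 - <<'E'
from h import *
s=robot.read_state(); p,d=imaging.snapshot("wrist"); np.save("pics/w1.npy",d)
print(s["eef_pos"],abs(s["joint_vel"]).max())
C=cam("wrist",s); a,o,ex,ey=tee(C,d,[0.445,-0.07])
g=o-0.00125*ex; print("grasp",g)
C2=cam("top"); tee(C2,np.load("pics/top0.npy"),[0.445,-0.07])
plan((g[0],g[1],0.05),a,4,1)
# lever / clamp screws in this view
hsv=cv2.cvtColor(p,cv2.COLOR_BGR2HSV)
E
```

```text
[ 0.44841357 -0.06291784  0.20160395] 0.1554387634321261
[ 220  137   47   64 2069]
yaw 53.5 size 0.05279515337102886 0.07329082313135377 origin [ 0.44201139 -0.07351929] ztop 0.0335473399537086
grasp [ 0.44126786 -0.07452412]
[255 210  27  29 413]
yaw 52.5 size 0.05305213248138144 0.07304919375368202 origin [ 0.43908209 -0.07001451] ztop 0.035981760709138104
at [ 0.448  -0.0639  0.2015] yaw 53.37 dturn -0.1 F [ 0.6 -0.3 -0.3]
[1, -0.001, -0.006, 0.076, np.float64(-0.0)]
[1, -0.0, -0.006, 0.076, np.float64(-0.0)]
[1, -0.001, -0.006, 0.075, np.float64(-0.0)]
[1, -0.0, -0.007, 0.076, np.float64(-0.0)]
ends [ 0.4412 -0.0745  0.05  ]
```

Call:
move_arm(
  deltas=[
    [1,-0.001,-0.006,0.076,0],
    [1,0,-0.006,0.076,0],
    [1,-0.001,-0.006,0.076,0],
    [1,0,-0.007,0.076,0],
    [1,0,0,0.05,0],
    [1,0,0,0.03,0],
    [1,0,0,0.016,0],
    [1,0,0,0.003,0],
  ],
)

```text
time: 3.2
eef_pos: [0.4423, -0.0758, 0.0012]
orientation: [0.316, 0.949, -0.0, -0.001]
ft_force: [-1.5, 0.6, 0.0]
width: 0.0858
grasp_force: 0.0
```

Call:
move_arm(
  deltas=[
    [1,0,0,0,0],
    [0.5,0,0,0,0],
    [0.4,0,0,0,0],
    [0.4,0,0,0,0],
    [0.4,0,0,0,0],
    [0.4,0,0,0,0],
  ],
  squeeze=40,
)

```text
time: 3.95
eef_pos: [0.4427, -0.0754, 0.0022]
orientation: [0.315, 0.949, -0.0, 0.0]
ft_force: [0.1, -0.8, 6.2]
width: 0.0507
grasp_force: 40.6
```

```bash
python3 - <<'E'
from h import *
s=robot.read_state(); print(s["width"],s["grasp_force"])
plan((0.46,-0.06,0.23),40,5,0.4)
print(); plan((0.51,0.21,0.24),-15.5,16,0.4)
E
```

```text
0.05072232457821443 40.62384532553551
at [ 0.4427 -0.0754  0.0022] yaw 53.26 dturn 13.3 F [ 0.1 -0.8  6.2]
[0.4, -0.002, 0.009, -0.091, np.float64(0.029)]
[0.4, -0.001, 0.009, -0.091, np.float64(0.029)]
[0.4, -0.001, 0.009, -0.091, np.float64(0.029)]
[0.4, -0.001, 0.009, -0.091, np.float64(0.029)]
[0.4, -0.0, 0.01, -0.092, np.float64(0.029)]
ends [ 0.46   -0.0599  0.2302]

at [ 0.4427 -0.0754  0.0022] yaw 53.26 dturn 68.8 F [ 0.1 -0.8  6.2]
[0.4, 0.015, 0.034, -0.03, np.float64(0.048)]
[0.4, 0.017, 0.032, -0.03, np.float64(0.048)]
[0.4, 0.019, 0.031, -0.03, np.float64(0.048)]
[0.4, 0.022, 0.029, -0.03, np.float64(0.048)]
[0.4, 0.024, 0.028, -0.03, np.float64(0.048)]
[0.4, 0.026, 0.026, -0.03, np.float64(0.048)]
[0.4, 0.028, 0.024, -0.03, np.float64(0.048)]
[0.4, 0.029, 0.022, -0.03, np.float64(0.048)]
[0.4, 0.031, 0.019, -0.029, np.float64(0.048)]
[0.4, 0.032, 0.017, -0.03, np.float64(0.048)]
[0.4, 0.034, 0.015, -0.029, np.float64(0.048)]
[0.4, 0.035, 0.012, -0.03, np.float64(0.048)]
[0.4, 0.035, 0.009, -0.029, np.float64(0.048)]
[0.4, 0.036, 0.007, -0.03, np.float64(0.048)]
[0.4, 0.037, 0.004, -0.029, np.float64(0.048)]
[0.4, 0.036, 0.0, -0.03, np.float64(0.048)]
ends [0.5097 0.2098 0.2401]
```

Lift first, then travel.

Call:
move_arm(
  deltas=[
    [0.4,0,0,-0.02,0],
    [0.4,0,0,-0.05,0],
    [0.4,0,0,-0.08,0],
    [0.4,0,0,-0.09,0],
    [0.4,0,0,-0.09,0],
    [0.4,0,0,-0.09,0],
    [0.4,0,0,-0.05,0],
  ],
)

```text
time: 4.82
eef_pos: [0.444, -0.0761, 0.2247]
orientation: [0.316, 0.949, -0.001, 0.005]
ft_force: [0.2, 0.0, -2.8]
width: 0.0504
grasp_force: 42.8
```

Call:
move_arm(
  deltas=[
    [0.4,0.015,0.034,0,0.048],
    [0.4,0.017,0.032,0,0.048],
    [0.4,0.019,0.031,0,0.048],
    [0.4,0.022,0.029,0,0.048],
    [0.4,0.024,0.028,0,0.048],
    [0.4,0.026,0.026,0,0.048],
    [0.4,0.028,0.024,0,0.048],
    [0.4,0.029,0.022,0,0.048],
  ],
)

```text
time: 5.82
eef_pos: [0.4773, 0.0668, 0.222]
orientation: [0.584, 0.812, -0.001, 0.004]
ft_force: [0.4, -0.5, -2.4]
width: 0.0505
grasp_force: 42.8
```

Call:
move_arm(
  deltas=[
    [0.4,0.031,0.019,0,0.048],
    [0.4,0.032,0.017,0,0.048],
    [0.4,0.034,0.015,0,0.048],
    [0.4,0.035,0.012,0,0.048],
    [0.4,0.035,0.009,0,0.048],
    [0.4,0.036,0.007,0,0.048],
    [0.4,0.037,0.004,0,0.048],
    [0.4,0.036,0,0,0.048],
  ],
)

```text
time: 6.82
eef_pos: [0.5108, 0.2092, 0.2214]
orientation: [0.799, 0.601, 0.0, 0.004]
ft_force: [-0.5, -0.5, -2.8]
width: 0.05
grasp_force: 42.7
```

Call:
move_arm(
  deltas=[
    [0.4,0,0,0,0],
    [0.4,0,0,0,0],
  ],
)

```text
time: 7.08
eef_pos: [0.5109, 0.2077, 0.2215]
orientation: [0.798, 0.603, 0.0, 0.004]
ft_force: [-0.9, -0.2, -2.0]
width: 0.0506
grasp_force: 42.8
```

```bash
python3 - <<'E'
from h import *
s=robot.read_state(); p,d=imaging.snapshot("wrist"); cv2.imwrite("pics/w2.png",p); np.save("pics/w2.npy",d); np.savez("pics/s2.npz",**s)
print(s["eef_pos"],abs(s["joint_vel"]).max(),s["width"],s["q"])
C=cam("wrist",s); P=cloud(C,d)
hsv=cv2.cvtColor(p,cv2.COLOR_BGR2HSV)
blue=cv2.inRange(hsv,(105,110,40),(130,255,255))>0
z=P[...,2]; t=np.radians(-15.5); ex=np.array([np.cos(t),np.sin(t)]); ey=np.array([-ex[1],ex[0]])
q=(P[...,:2]-[0.506,0.191]); u=q@ex; v=q@ey
for lo,hi in ((0.005,0.02),(0.045,0.062)):
    k=blue&(z>lo)&(z<hi); 
    if k.sum(): print(lo,k.sum(),"u",np.percentile(u[k],[1,99]),"v",np.percentile(v[k],[1,99]),"z",np.median(z[k]))
    h,e=np.histogram(v[k],bins=np.arange(-.18,.18,.01)); print(dict(zip(np.round(e[:-1],2).tolist(),h.tolist())))
E
```

```text
[0.51086103 0.20771525 0.22147286] 0.011310178216876198 0.05056281405791613 [-0.24243671  0.6210142  -0.38324544  1.79738526  0.32557922  0.78419835
 -1.07090707]
0.005 1222 u [-0.04758355  0.05330061] v [-0.05466861  0.13178011] z 0.009739393113159661
{-0.18: 0, -0.17: 0, -0.16: 0, -0.15: 0, -0.14: 0, -0.13: 0, -0.12: 0, -0.11: 0, -0.1: 0, -0.09: 0, -0.08: 2, -0.07: 6, -0.06: 13, -0.05: 59, -0.04: 22, -0.03: 20, -0.02: 19, -0.01: 28, 0.0: 43, 0.01: 45, 0.02: 46, 0.03: 47, 0.04: 50, 0.05: 56, 0.06: 54, 0.07: 49, 0.08: 47, 0.09: 54, 0.1: 220, 0.11: 118, 0.12: 203, 0.13: 21, 0.14: 0, 0.15: 0, 0.16: 0}
0.045 1047 u [-0.02130746  0.0266648 ] v [-0.05078371  0.13345379] z 0.05437385016478574
{-0.18: 0, -0.17: 0, -0.16: 0, -0.15: 0, -0.14: 0, -0.13: 0, -0.12: 0, -0.11: 0, -0.1: 0, -0.09: 0, -0.08: 0, -0.07: 0, -0.06: 16, -0.05: 59, -0.04: 0, -0.03: 12, -0.02: 61, -0.01: 2, 0.0: 0, 0.01: 0, 0.02: 0, 0.03: 0, 0.04: 0, 0.05: 0, 0.06: 0, 0.07: 0, 0.08: 0, 0.09: 0, 0.1: 0, 0.11: 226, 0.12: 482, 0.13: 189, 0.14: 0, 0.15: 0, 0.16: 0}
```

View pics/w2.png

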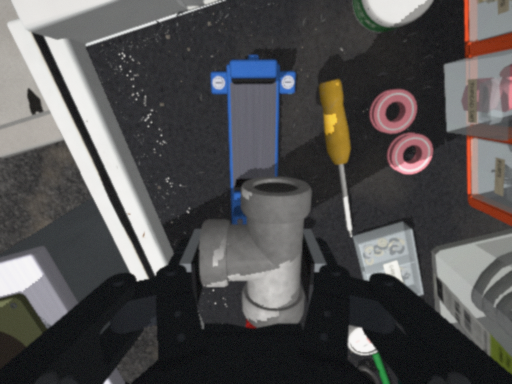

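The wrist view shows the tee held square, with its run vertical at (275,245) and its branch to the left. The fixed jaw is at (253,70), the bed runs down to about row 220, and the clamp's lugs are at (219,83) and (287,83).

```bash
python3 - <<'E'
from h import *
s=dict(np.load("pics/s2.npz")); C=cam("wrist",s); p=cv2.imread("pics/w2.png"); d=np.load("pics/w2.npy"); P=cloud(C,d); z=P[...,2]
hsv=cv2.cvtColor(p,cv2.COLOR_BGR2HSV); blue=cv2.inRange(hsv,(105,110,40),(130,255,255))>0
t=np.radians(-15.5); ex=np.array([np.cos(t),np.sin(t)]); ey=np.array([-ex[1],ex[0]]); c=np.array([0.506,0.191])
q=P[...,:2]-c; u=q@ex; v=q@ey
# bed edges by ray onto z=.012, mid line over v
vs=[];ms=[]
for r in range(100,175,3):
    cols=np.where(blue[r,200:310])[0]+200
    if len(cols)<2: continue
    w=(ray(C,[(cols.min()-.5,r),(cols.max()+.5,r)],0.012)[:,:2]-c); a=w@ex; vs.append((w@ey).mean()); ms.append((a.mean(),np.ptp(a)))
ms=np.array(ms); k=np.polyfit(vs,ms[:,0],1); print("mid slope deg",np.degrees(np.arctan(k[0])),"mid at v=.05",np.polyval(k,.05),"width",np.median(ms[:,1]))
# fixed jaw rows at centre column: colours and ray at z=.057 / .012
for r in range(54,92,2):
    a=ray(C,[(253,r)],0.057)[0,:2]-c; b=ray(C,[(253,r)],0.012)[0,:2]-c
    print(r,p[r,253].tolist(),"v57 %.4f v12 %.4f z %.3f"%(a@ey,b@ey,z[r,253]))
# top: jaws by profile along clamp axis
C=cam("top"); p=cv2.imread("pics/top0.png"); P=cloud(C,np.load("pics/top0.npy")); K,o,A=C
for vv in np.arange(-.06,.15,.004):
    w=c+0.003*ex+vv*ey; X=A.T@(np.array([*w,0.057])-o); uv=(K@X)[:2]/X[2]
    print("%.3f"%vv,cv2.getRectSubPix(p,(1,1),tuple(map(float,uv)))[0,0].tolist(),"%.3f"%P[int(round(uv[1])),int(round(uv[0])),2],end=" | ")
# held tee in wrist view: bottom z and pose
s2=dict(np.load("pics/s2.npz"))
E
```

```text
mid slope deg 0.18051505146083455 mid at v=.05 0.002618773747615982 width 0.06503042914145063
54 [86, 53, 37] v57 0.1385 v12 0.1449 z -0.001
56 [144, 83, 44] v57 0.1367 v12 0.1428 z 0.036
58 [114, 67, 37] v57 0.1348 v12 0.1406 z 0.036
60 [145, 83, 44] v57 0.1330 v12 0.1385 z 0.053
62 [185, 105, 57] v57 0.1311 v12 0.1364 z 0.054
64 [188, 107, 59] v57 0.1292 v12 0.1342 z 0.055
66 [188, 106, 56] v57 0.1273 v12 0.1320 z 0.056
68 [187, 108, 57] v57 0.1254 v12 0.1299 z 0.056
70 [190, 108, 57] v57 0.1235 v12 0.1277 z 0.055
72 [191, 109, 60] v57 0.1216 v12 0.1255 z 0.055
74 [189, 107, 57] v57 0.1197 v12 0.1233 z 0.055
76 [169, 100, 57] v57 0.1178 v12 0.1211 z 0.053
78 [84, 53, 36] v57 0.1158 v12 0.1189 z 0.050
80 [38, 39, 39] v57 0.1139 v12 0.1166 z 0.049
82 [28, 25, 27] v57 0.1119 v12 0.1144 z 0.048
84 [85, 79, 79] v57 0.1100 v12 0.1121 z 0.011
86 [107, 98, 98] v57 0.1080 v12 0.1099 z 0.011
88 [109, 101, 100] v57 0.1060 v12 0.1076 z 0.011
90 [105, 97, 98] v57 0.1041 v12 0.1053 z 0.012
-0.060 [172, 162, 163] 0.037 | -0.056 [150, 124, 118] 0.040 | -0.052 [169, 92, 40] 0.052 | -0.048 [172, 96,
[... 668 characters left out ...]
98, 89, 90] 0.015 | 0.052 [97, 88, 89] 0.010 | 0.056 [97, 88, 89] 0.008 | 0.060 [97, 89, 89] 0.015 | 0.064 [97, 89, 89] 0.012 | 0.068 [96, 89, 90] 0.014 | 0.072 [98, 91, 90] 0.012 | 0.076 [97, 87, 90] 0.010 | 0.080 [96, 88, 90] 0.012 | 0.084 [96, 85, 87] 0.010 | 0.088 [98, 89, 89] 0.014 | 0.092 [97, 89, 92] 0.010 | 0.096 [98, 89, 90] 0.013 | 0.100 [99, 89, 91] 0.015 | 0.104 [65, 61, 61] 0.011 | 0.108 [31, 30, 30] 0.030 | 0.112 [35, 35, 36] 0.041 | 0.116 [92, 61, 43] 0.048 | 0.120 [165, 93, 46] 0.051 | 0.124 [175, 99, 50] 0.052 | 0.128 [171, 96, 48] 0.056 | 0.132 [161, 90, 46] 0.054 | 0.136 [93, 55, 36] 0.035 | 0.140 [55, 51, 48] -0.006 | 0.144 [51, 51, 54] 0.000 | 0.148 [51, 53, 52] -0.001 |
```

```bash
python3 - <<'E'
from h import *
s=dict(np.load("pics/s2.npz")); C=cam("wrist",s); d=np.load("pics/w2.npy"); P=cloud(C,d)
T=R.from_quat(s["orientation"]).as_matrix(); Q=(P-s["eef_pos"])@T
m=(Q[...,2]<0.01)&(Q[...,2]>-0.05)
for lo,hi in ((0.018,0.024),(0.024,0.03),(0.03,0.036),(0.036,0.042)):
    k=m&(Q[...,0]>lo)&(Q[...,0]<hi)&(abs(Q[...,1])<.035); y=Q[k][:,1]; print(lo,k.sum(),np.percentile(y,[1,99]) if k.sum() else "", np.percentile(Q[k][:,2],[1,99]) if k.sum() else "")
k=m&(abs(Q[...,1]-.011)<.012); print("xmax",np.percentile(Q[k][:,0],[95,99,99.8]))
t=np.radians(-15.5); ex=np.array([np.cos(t),np.sin(t)]); ey=np.array([-ex[1],ex[0]])
g=np.array([0.506,0.191])-0.0085*ex+0.051*ey; print(g)
plan((*g,0.10),-15.65,4,0.4)
E
```

```text
0.018 614 [-0.02153161  0.02441509] [-0.02874863 -0.01326108]
0.024 683 [-0.0052988   0.02670284] [-0.03151551 -0.01758656]
0.03 1187 [-0.00568801  0.02687304] [-0.03135513 -0.0025136 ]
0.036 1037 [-0.00495624  0.02673532] [-0.03075211  0.00163079]
xmax [0.03736745 0.03774107 0.03792062]
[0.5114383  0.24241668]
at [0.511  0.2075 0.2216] yaw -15.93 dturn -0.3 F [ 0.4 -0.8 -2.5]
[0.4, 0.017, -0.005, 0.061, np.float64(-0.001)]
[0.4, 0.017, -0.005, 0.061, np.float64(-0.001)]
[0.4, 0.017, -0.005, 0.06, np.float64(-0.001)]
[0.4, 0.018, -0.005, 0.061, np.float64(-0.001)]
ends [0.5115 0.2427 0.0998]
```

Call:
move_arm(
  deltas=[
    [0.4,0.017,-0.005,0.061,0],
    [0.4,0.017,-0.005,0.061,0],
    [0.4,0.017,-0.005,0.06,0],
    [0.4,0.018,-0.005,0.061,-0.003],
    [0.4,0,0,0.05,0],
    [0.4,0,0,0.05,0],
    [0.4,0,0,0.03,0],
    [0.4,0,0,0.015,0],
  ],
)

```text
time: 8.12
eef_pos: [0.5126, 0.2434, 0.0272]
orientation: [0.797, 0.604, 0.001, 0.004]
ft_force: [0.3, -0.3, -1.9]
width: 0.0502
grasp_force: 42.8
```

Call:
move_arm(
  deltas=[
    [0.4,0,0,0,0],
  ],
)

```text
time: 8.25
eef_pos: [0.5127, 0.2439, 0.0278]
orientation: [0.797, 0.604, 0.001, 0.004]
ft_force: [-0.0, 0.4, -1.6]
width: 0.0503
grasp_force: 42.8
```

```bash
python3 - <<'E'
from h import *
plan((.5114,.2424,.0165),-15.65,2,0.4); print(robot.read_state()["width"])
E
```

```text
at [0.5127 0.2439 0.0278] yaw -15.66 dturn -0.0 F [-0.   0.4 -1.6]
[0.4, -0.002, -0.001, 0.011, np.float64(-0.0)]
[0.4, -0.001, -0.001, 0.012, np.float64(-0.0)]
ends [0.5115 0.2426 0.0163]
0.05032048944704668
```

Call:
move_arm(
  deltas=[
    [0.4,-0.002,-0.001,0.011,0],
    [0.4,-0.001,-0.001,0.01,0],
    [0.4,0,0,0,0],
  ],
)

```text
time: 8.62
eef_pos: [0.5111, 0.2426, 0.017]
orientation: [0.797, 0.604, 0.001, 0.004]
ft_force: [-0.3, 0.3, -2.4]
width: 0.0504
grasp_force: 42.8
```

Call:
move_arm(
  deltas=[
    [0.4,0,0,0.003,0],
    [0.4,0,0,0,0],
  ],
)

```text
time: 8.88
eef_pos: [0.5114, 0.2429, 0.0157]
orientation: [0.797, 0.604, 0.001, 0.004]
ft_force: [-0.5, 0.9, -1.4]
width: 0.0503
grasp_force: 42.8
```

Call:
move_arm(
  deltas=[
    [0.4,0,0,0.003,0],
    [0.4,0,0,0,0],
  ],
)

```text
time: 9.12
eef_pos: [0.5115, 0.2429, 0.0144]
orientation: [0.797, 0.604, 0.001, 0.004]
ft_force: [-0.3, -0.3, 0.3]
width: 0.05
grasp_force: 43.1
```

Call:
move_arm(
  deltas=[
    [0.4,0,0,0.002,0],
    [0.4,0,0,0,0],
  ],
)

```text
time: 9.38
eef_pos: [0.5116, 0.2429, 0.0143]
orientation: [0.797, 0.604, 0.002, 0.004]
ft_force: [-1.1, -1.2, 8.1]
width: 0.0506
grasp_force: 43.9
```

Call:
move_arm(
  deltas=[
    [0.7,0,0,0,0],
    [0.85,0,0,0,0],
    [0.9,0,0,0,0],
    [0.9,0,0,-0.02,0],
    [0.9,0,0,-0.06,0],
    [0.9,0,0,-0.1,0],
    [0.9,-0.03,0,-0.11,0],
    [0.9,-0.05,0,-0.11,0],
  ],
)

```text
time: 10.38
eef_pos: [0.499, 0.2057, 0.2157]
orientation: [0.796, 0.605, 0.002, 0.004]
ft_force: [1.6, -0.0, -0.3]
width: 0.0765
grasp_force: 0.0
```

Call:
move_arm(
  deltas=[
    [0,-0.08,0,-0.04,0],
    [0,-0.08,0,0,0],
    [0,-0.03,0,0,0],
    [0,0,0,0,0],
  ],
)

```text
time: 10.88
eef_pos: [0.4734, 0.1135, 0.2338]
orientation: [0.797, 0.604, 0.001, 0.004]
ft_force: [0.6, 0.6, 0.1]
width: 0.0035
grasp_force: 0.0
```

```bash
python3 - <<'E'
from h import *
s=robot.read_state(); p,d=imaging.snapshot("wrist"); cv2.imwrite("pics/w3.png",p); np.save("pics/w3.npy",d)
print(s["eef_pos"],abs(s["joint_vel"]).max(),s["width"],s["q"].round(2))
C=cam("wrist",s); a,o,ex,ey=tee(C,d,[0.523,0.24],(0.028,0.06),(-30,0))
E
```

```text
[0.47343314 0.11347521 0.23380787] 0.034873024398313864 0.0035060106742645725 [-0.06  0.53 -0.42  1.97  0.33  0.71 -0.96]
[ 229    5   50   77 2688]
yaw -16.5 size 0.05319974210253603 0.07349794354375 origin [0.51262262 0.24305679] ztop 0.0456609892989872
```

View pics/w3.png

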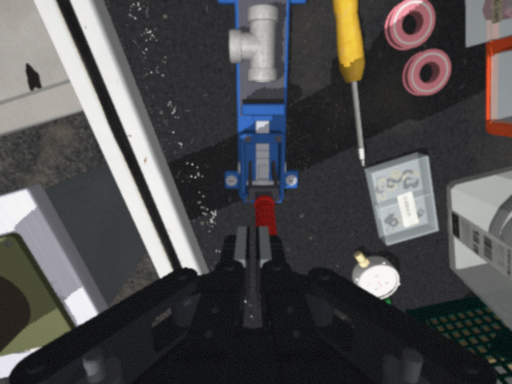

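The wrist view shows the tee on the bed at (262,45), square to the clamp and with a gap at each end. The moving jaw is at (263,103) and the red lever at (265,213), close ahead of the closed fingers at (252,270).

```bash
cat >> h.py <<'E'
t_=np.radians(-15.65); EX=np.array([np.cos(t_),np.sin(t_)]); EY=np.array([-EX[1],EX[0]]); CO=np.array([0.506,0.191])+0.0026*EX-0.0087*EY
def clampxy(P): q=P[...,:2]-CO; return q@EX,q@EY
def world(x,y,z): return (*(CO+x*EX+y*EY),z)
E
python3 - <<'E'
from h import *
s=robot.read_state(); C=cam("wrist",s); d=np.load("pics/w3.npy"); p=cv2.imread("pics/w3.png"); P=cloud(C,d)
x,y=clampxy(P); print("tcp",clampxy(s["eef_pos"]))
hsv=cv2.cvtColor(p,cv2.COLOR_BGR2HSV); red=(cv2.inRange(hsv,(0,150,60),(6,255,255))>0); red[:,:235]=0; red[:,290:]=0
k=red&(P[...,2]>.05); 
for lo in np.arange(.07,.18,.02):
    j=k&(P[...,2]>lo)&(P[...,2]<lo+.02); 
    if j.sum()>5: print("red z",round(lo,2),j.sum(),"x",np.percentile(x[j],[2,98]).round(4),"y",np.percentile(y[j],[2,98]).round(4))
for r in range(90,112,2): a=clampxy(ray(C,[(264,r)],0.057)[0]); print(r,p[r,264].tolist(),"y %.4f z %.3f"%(a[1],P[r,264,2]))
plan(world(0,-.185,.234),-15.65,3,0)
plan(world(0,-.185,.122),-15.65,3,0)
E
```

```text
tcp (np.float64(-0.013060999807733589), np.float64(-0.07323294367449343))
red z 0.09 187 x [-0.0093  0.0104] y [-0.1069 -0.0951]
red z 0.11 236 x [-0.0087  0.0095] y [-0.1116 -0.1007]
red z 0.13 163 x [-0.0068  0.01  ] y [-0.116  -0.1067]
90 [64, 60, 61] y 0.0144 z 0.011
92 [66, 61, 62] y 0.0123 z 0.012
94 [69, 65, 65] y 0.0102 z 0.012
96 [68, 61, 62] y 0.0081 z 0.010
98 [58, 55, 55] y 0.0060 z 0.011
100 [40, 39, 40] y 0.0039 z 0.050
102 [46, 40, 38] y 0.0018 z 0.049
104 [121, 71, 38] y -0.0003 z 0.055
106 [175, 100, 53] y -0.0025 z 0.055
108 [184, 104, 57] y -0.0046 z 0.055
110 [184, 104, 56] y -0.0068 z 0.056
at [0.4738 0.1149 0.2338] yaw -15.63 dturn 0.0 F [-0.2  0.9 -0.4]
[0, -0.075, 0.009, 0.0, np.float64(0.0)]
[0, -0.074, 0.009, 0.0, np.float64(0.0)]
[0, -0.075, 0.008, 0.0, np.float64(0.0)]
ends [0.4562 0.0036 0.234 ]
at [0.4738 0.1149 0.2338] yaw -15.63 dturn 0.0 F [-0.2  0.9 -0.4]
[0, -0.074, 0.008, 0.075, np.float64(0.0)]
[0, -0.075, 0.008, 0.075, np.float64(0.0)]
[0, -0.074, 0.008, 0.074, np.float64(0.0)]
ends [0.4562 0.0039 0.122 ]
```

Call:
move_arm(
  deltas=[
    [0,-0.075,0.009,0,0],
    [0,-0.075,0.009,0,0],
    [0,-0.074,0.008,0,0],
    [0,0,0,0.08,0],
    [0,0,0,0.08,0],
    [0,0,0,0.045,0],
    [0,0,0,0.018,0],
    [0,0,0,0,0],
  ],
)

```text
time: 11.92
eef_pos: [0.457, 0.0032, 0.1223]
orientation: [0.796, 0.605, 0.001, 0.004]
ft_force: [-0.8, -0.2, -0.2]
width: 0.0001
grasp_force: 0.0
```

```bash
python3 - <<'E'
from h import *
s=robot.read_state(); print(clampxy(s["eef_pos"]),s["width"])
plan(world(0,-.145,.122),-15.65,2,0)
E
```

```text
(np.float64(0.0008583768140893316), np.float64(-0.18538375627000106)) 7.245805374954682e-05
at [0.457  0.0032 0.1223] yaw -15.55 dturn 0.1 F [-0.8 -0.2 -0.2]
[0, 0.04, -0.001, 0.0, np.float64(0.001)]
[0, 0.041, -0.001, 0.0, np.float64(0.001)]
ends [0.4669 0.0425 0.1222]
```

Call:
move_arm(
  deltas=[
    [0,0.04,-0.001,0,0],
    [0,0.03,0,0,0],
    [0,0.03,0,0,0],
    [0,0.03,0,0,0],
  ],
)

```text
time: 12.42
eef_pos: [0.4737, 0.0648, 0.1226]
orientation: [0.797, 0.604, 0.001, 0.004]
ft_force: [-1.2, -2.2, 1.7]
width: 0.0002
grasp_force: 1.1
```

Call:
move_arm(
  deltas=[
    [0,0.03,0,0,0],
    [0,0.02,0,0,0],
    [0,0.012,0,0,0],
  ],
)

```text
time: 12.8
eef_pos: [0.4815, 0.0933, 0.1223]
orientation: [0.797, 0.604, -0.0, 0.005]
ft_force: [-1.1, -5.7, 5.1]
width: -0.0001
grasp_force: 3.2
```

Call:
move_arm(
  deltas=[
    [0,0.01,0,0,0],
    [0,0.01,0,0,0],
  ],
)

```text
time: 13.05
eef_pos: [0.4839, 0.1022, 0.1221]
orientation: [0.797, 0.604, -0.001, 0.005]
ft_force: [-0.1, -5.6, 1.5]
width: 0.0001
grasp_force: 3.1
```

Call:
move_arm(
  deltas=[
    [0,0.008,0,0,0],
    [0,0.002,0,0,0],
  ],
)

```text
time: 13.3
eef_pos: [0.4851, 0.1067, 0.1217]
orientation: [0.797, 0.604, -0.001, 0.005]
ft_force: [-0.5, -7.0, 0.3]
width: -0.0003
grasp_force: 3.0
```

Call:
move_arm(
  deltas=[
    [0,0.006,0,0,0],
    [0,0.002,0,0,0],
  ],
)

```text
time: 13.55
eef_pos: [0.4859, 0.1101, 0.1214]
orientation: [0.797, 0.603, -0.002, 0.005]
ft_force: [0.3, -6.7, -2.7]
width: -0.0003
grasp_force: 2.9
```

Call:
move_arm(
  deltas=[
    [0,0.006,0,0,0],
    [0,0,0,0,0],
  ],
)

```text
time: 13.8
eef_pos: [0.4865, 0.1131, 0.1214]
orientation: [0.797, 0.603, -0.002, 0.005]
ft_force: [-0.2, -6.3, -1.6]
width: 0.0002
grasp_force: 2.7
```

Call:
move_arm(
  deltas=[
    [0,0.006,0,0,0],
    [0,0,0,0,0],
  ],
)

```text
time: 14.05
eef_pos: [0.4866, 0.1136, 0.1212]
orientation: [0.798, 0.603, -0.004, 0.006]
ft_force: [-1.8, -9.6, -0.5]
width: -0.0001
grasp_force: 4.6
```

Call:
move_arm(
  deltas=[
    [0,0.006,0,0,0],
    [0,0,0,0,0],
  ],
)

```text
time: 14.3
eef_pos: [0.4867, 0.114, 0.1211]
orientation: [0.798, 0.602, -0.005, 0.007]
ft_force: [-2.1, -13.3, 1.8]
width: 0.0001
grasp_force: 6.7
```

Call:
move_arm(
  deltas=[
    [0,-0.03,0,0,0],
    [0,-0.05,0,0,0],
    [0,-0.06,0,0,0],
    [0,-0.06,0,0,0],
    [0,-0.03,0,0,0],
    [0,0,0,0,0],
  ],
)

```text
time: 15.05
eef_pos: [0.4588, 0.0108, 0.1226]
orientation: [0.797, 0.604, 0.002, 0.004]
ft_force: [0.5, 0.4, 0.2]
width: 0.0001
grasp_force: 0.0
```

```bash
cat >> h.py <<'E'
def jaw():
    s=robot.read_state(); print("tcp",np.round(clampxy(s["eef_pos"]),4),s["eef_pos"][2].round(4),"yaw/ori",s["orientation"].round(3),"F",s["ft_force"].round(1))
    p,d=imaging.snapshot("wrist"); C=cam("wrist",s); P=cloud(C,d); x,y=clampxy(P); z=P[...,2]
    b=cv2.inRange(cv2.cvtColor(p,cv2.COLOR_BGR2HSV),(105,110,40),(130,255,255))>0
    k=(z>.044)&(z<.065)&(abs(x)<.022)&(y>-.03)&(y<.1)&(~(cv2.cvtColor(p,cv2.COLOR_BGR2GRAY)>110)|b)&b
    print("jaw blue top y",np.percentile(y[k],[2,50,98]).round(4),k.sum())
    r=cv2.inRange(cv2.cvtColor(p,cv2.COLOR_BGR2HSV),(0,150,60),(6,255,255))>0
    k=r&(abs(x)<.02)&(z>.08)&(z<.17)&(y>-.15)&(y<0); 
    if k.sum(): print("lever red y,z",np.median(y[k]).round(4),np.median(z[k]).round(4))
    return p,d,C
E
python3 - <<'E'
from h import *
p,d,C=jaw(); cv2.imwrite("pics/w4.png",p)
E
```

```text
tcp [ 0.0005 -0.1775] 0.1226 yaw/ori [0.797 0.604 0.002 0.004] F [0.5 0.4 0.2]Traceback (most recent call last):
  File "<stdin>", line 2, in <module>
  File "h.py", line 45, in jaw
    print("jaw blue top y",np.percentile(y[k],[2,50,98]).round(4),k.sum())
                           ~~~~~~~~~~~~~^^^^^^^^^^^^^^^^
    return _quantile_unchecked(
        a, q, axis, out, overwrite_input, method, keepdims, weights)
    return _ureduce(a,
                    func=_quantile_ureduce_func,
    ...<5 lines>...
                    overwrite_input=overwrite_input,
                    method=method)
    r = func(a, **kwargs)
    result = _quantile(arr,
                       quantiles=q,
    ...<2 lines>...
                       out=out,
                       weights=wgt)
    slices_having_nans = np.isnan(arr[-1, ...])
                                  ~~~^^^^^^^^^
IndexError: index -1 is out of bounds for axis 0 with size 0
```

```bash
cat >> h.py <<'E'
def jawtop(name):
    p,d=imaging.snapshot("top"); cv2.imwrite(f"pics/{name}.png",p); K,o,A=cam("top"); P0=cv2.imread("pics/top0.png")
    vs=np.arange(-.04,.15,.002); out=[]
    for im in (P0,p):
        b=[]
        for off in (-.018,.018):
            W=np.array([world(off,v,.057) for v in vs]); X=(W-o)@A; uv=(X@K.T); uv=(uv[:,:2]/uv[:,2:]).astype(np.float32)
            c=cv2.remap(im,uv[:,:1],uv[:,1:],cv2.INTER_LINEAR)[:,0].astype(int); b.append("".join("B" if q[0]>110 and q[0]>q[2]*1.6 else "k" if q.sum()<150 else "." for q in c))
        out+=b
    print("\n".join(out))
    return p
E
sed -i 's/^    print("jaw blue.*$//' h.py
python3 - <<'E'
from h import *
jaw(); p=jawtop("t1"); cv2.imwrite("pics/t1c.png",cv2.resize(p[160:255,100:300],None,fx=4,fy=4,interpolation=cv2.INTER_CUBIC))
E
```

```text
tcp [ 0.0007 -0.1763] 0.1226 yaw/ori [0.797 0.604 0.002 0.004] F [-0.3  0.3 -0.6]
lever red y,z -0.1172 0.1547
..BBBBBBBBB...BBBBBB.........................................................kkkkk.BBBBBBBBB...
.BBB.BBBBB....BBBBBB.kk.......................................................kkkkk.BBBBBBBB.kk
..BBBBBBBBB.........BBBBBB.k.................................................kkkkk.BBBBBBBBB...
.BBB.BBBBB..........BBBBBB.kk.................................................kkkk..BBBBBBBB.kk
```

View pics/t1c.png

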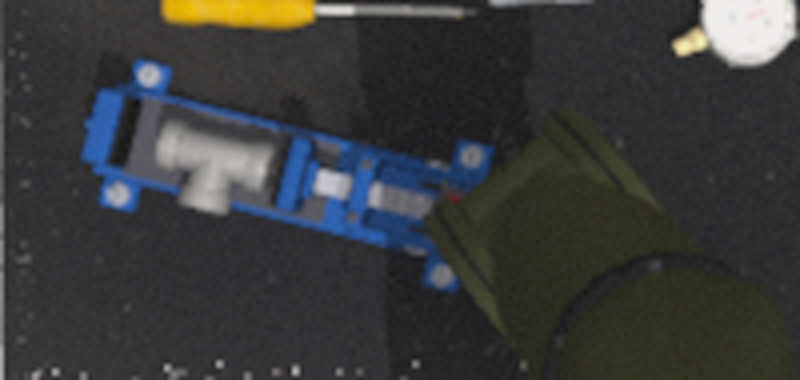

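The top crop shows the moving jaw at (293,175) has advanced 12 mm, with the tee still square on the bed at (215,155). Next is stroke 2.

Call:
move_arm(
  deltas=[
    [0,0.04,0,0,0],
    [0,0.04,0,0,0],
    [0,0.03,0,0,0],
    [0,0.03,0,0,0],
  ],
)

```text
time: 15.7
eef_pos: [0.4771, 0.0781, 0.1223]
orientation: [0.797, 0.604, 0.0, 0.004]
ft_force: [-1.4, -5.8, 6.3]
width: 0.0003
grasp_force: 2.9
```

Call:
move_arm(
  deltas=[
    [0,0.025,0,0,0],
    [0,0.02,0,0,0],
    [0,0.012,0,0,0],
  ],
)

```text
time: 16.08
eef_pos: [0.4844, 0.1045, 0.1219]
orientation: [0.797, 0.604, -0.0, 0.005]
ft_force: [-0.4, -7.3, 0.1]
width: 0.0002
grasp_force: 3.3
```

Call:
move_arm(
  deltas=[
    [0,0.01,0,0,0],
    [0,0.006,0,0,0],
    [0,0,0,0,0],
  ],
)

```text
time: 16.45
eef_pos: [0.4861, 0.1114, 0.1214]
orientation: [0.797, 0.604, -0.001, 0.005]
ft_force: [0.3, -6.1, -0.5]
width: 0.0002
grasp_force: 2.8
```

Call:
move_arm(
  deltas=[
    [0,0.008,0,0,0],
    [0,0.003,0,0,0],
  ],
)

```text
time: 16.7
eef_pos: [0.4866, 0.1138, 0.1211]
orientation: [0.798, 0.603, -0.004, 0.006]
ft_force: [-1.1, -11.7, -0.0]
width: -0.0001
grasp_force: 5.7
```

Call:
move_arm(
  deltas=[
    [0,0.005,0,0,0],
    [0,0,0,0,0],
  ],
)

```text
time: 16.95
eef_pos: [0.4866, 0.1141, 0.121]
orientation: [0.798, 0.602, -0.005, 0.006]
ft_force: [-1.6, -14.3, 1.7]
width: -0.0
grasp_force: 6.9
```

Call:
move_arm(
  deltas=[
    [0,-0.04,0,0,0],
    [0,-0.05,0,0,0],
    [0,-0.06,0,0,0],
    [0,-0.06,0,0,0],
    [0,-0.02,0,0,0],
    [0,0,0,0,0],
  ],
)

```text
time: 17.7
eef_pos: [0.459, 0.0112, 0.1226]
orientation: [0.797, 0.604, 0.002, 0.004]
ft_force: [1.0, 0.4, -1.0]
width: -0.0004
grasp_force: 0.0
```

```bash
python3 - <<'E'
from h import *
jaw(); p=jawtop("t2")
E
```

```text
tcp [ 0.0007 -0.1771] 0.1226 yaw/ori [0.797 0.604 0.002 0.004] F [ 1.   0.4 -1. ]
lever red y,z -0.1172 0.1549
..BBBBBBBBB...BBBBBB.........................................................kkkkk.BBBBBBBBB...
.BBB.BBBBB....BBBBBB.kk.......................................................kkkkk.BBBBBBBB.kk
..BBBBBBBBB...................BBBBBB.k.......................................kkkkk.BBBBBBBBB...
.BBBBBBBB.....................BBBBBB..........................................kkkkk.BBBBBBBB.kk
```

Jaw advanced 20 mm; about 10 mm remain. The third stroke should bite about half way, so I'll go gently.

Call:
move_arm(
  deltas=[
    [0,0.04,0,0,0],
    [0,0.03,0,0,0],
    [0,0.03,0,0,0],
    [0,0.01,0,0,0],
  ],
)

```text
time: 18.3
eef_pos: [0.4729, 0.0634, 0.1224]
orientation: [0.797, 0.605, 0.0, 0.004]
ft_force: [-0.5, -4.6, 3.9]
width: 0.0001
grasp_force: 2.5
```

Call:
move_arm(
  deltas=[
    [0,0.01,0,0,0],
    [0,0.005,0,0,0],
  ],
)

```text
time: 18.55
eef_pos: [0.4748, 0.0699, 0.1222]
orientation: [0.797, 0.604, 0.001, 0.004]
ft_force: [-1.3, -5.6, 2.7]
width: -0.0004
grasp_force: 2.3
```

Call:
move_arm(
  deltas=[
    [0,0.008,0,0,0],
    [0,0.002,0,0,0],
  ],
)

```text
time: 18.8
eef_pos: [0.4764, 0.0751, 0.1223]
orientation: [0.797, 0.604, 0.001, 0.004]
ft_force: [-1.5, -5.0, 3.0]
width: 0.0
grasp_force: 2.4
```

Call:
move_arm(
  deltas=[
    [0,0.006,0,0,0],
    [0,0.002,0,0,0],
  ],
)

```text
time: 19.05
eef_pos: [0.4775, 0.079, 0.1223]
orientation: [0.797, 0.604, 0.001, 0.004]
ft_force: [-1.0, -4.8, 3.0]
width: 0.0001
grasp_force: 2.3
```

Call:
move_arm(
  deltas=[
    [0,0.006,0,0,0],
    [0,0.002,0,0,0],
  ],
)

```text
time: 19.3
eef_pos: [0.4786, 0.0825, 0.1223]
orientation: [0.797, 0.604, 0.001, 0.004]
ft_force: [-1.6, -5.3, 4.2]
width: 0.0
grasp_force: 2.8
```

Call:
move_arm(
  deltas=[
    [0,0.004,0,0,0],
    [0,0,0,0,0],
  ],
)

```text
time: 19.55
eef_pos: [0.479, 0.0841, 0.1223]
orientation: [0.797, 0.604, 0.001, 0.004]
ft_force: [-1.0, -6.4, 4.2]
width: 0.0001
grasp_force: 2.9
```

Call:
move_arm(
  deltas=[
    [0,0.005,0,0,0],
    [0,0,0,0,0],
  ],
)

```text
time: 19.8
eef_pos: [0.4797, 0.0865, 0.1223]
orientation: [0.797, 0.604, 0.001, 0.004]
ft_force: [-1.7, -5.8, 4.6]
width: -0.0001
grasp_force: 3.0
```

Call:
move_arm(
  deltas=[
    [0,0.005,0,0,0],
    [0,0,0,0,0],
  ],
)

```text
time: 20.05
eef_pos: [0.4804, 0.0889, 0.1223]
orientation: [0.797, 0.604, 0.001, 0.004]
ft_force: [-1.2, -5.6, 5.2]
width: 0.0
grasp_force: 3.1
```

```bash
python3 - <<'E'
from h import *
p=jawtop("t3")
E
```

```text
..BBBBBBBBB...BBBBBB.........................................................kkkkk.BBBBBBBBB...
.BBB.BBBBB....BBBBBB.kk.......................................................kkkkk.BBBBBBBB.kk
kkkkkkkkkkkkkkkkkkkkkkkkkkkkkkkkkkk..BBBB.k....................................kkk.BBBBBBBBB...
kkkkkkkkkkkkk......kkk.............BBBBBB.k..................................kkkkkk.BBBBBBBB.kk
```

Call:
move_arm(
  deltas=[
    [0,0.005,0,0,0],
    [0,0,0,0,0],
  ],
)

```text
time: 20.35
eef_pos: [0.481, 0.0913, 0.1223]
orientation: [0.797, 0.604, 0.001, 0.004]
ft_force: [-1.2, -5.5, 5.1]
width: 0.0002
grasp_force: 3.1
```

Call:
move_arm(
  deltas=[
    [0,0.005,0,0,0],
    [0,0,0,0,0],
  ],
)

```text
time: 20.6
eef_pos: [0.4814, 0.0928, 0.1223]
orientation: [0.797, 0.604, -0.0, 0.005]
ft_force: [-1.6, -7.0, 5.9]
width: 0.0001
grasp_force: 3.9
```

Call:
move_arm(
  deltas=[
    [0,0.004,0,0,0],
    [0,0,0,0,0],
  ],
)

```text
time: 20.85
eef_pos: [0.4816, 0.0937, 0.1223]
orientation: [0.797, 0.603, -0.001, 0.005]
ft_force: [-3.0, -9.7, 6.7]
width: -0.0001
grasp_force: 4.9
```

Motion is slowing and the force is rising, so the jaw is starting to bite. One or two more small nudges.

Call:
move_arm(
  deltas=[
    [0,0.005,0,0,0],
    [0,0,0,0,0],
  ],
)

```text
time: 21.1
eef_pos: [0.4819, 0.0948, 0.1223]
orientation: [0.798, 0.603, -0.002, 0.006]
ft_force: [-2.0, -10.7, 8.6]
width: 0.0002
grasp_force: 6.1
```

Call:
move_arm(
  deltas=[
    [0,0.005,0,0,0],
    [0,0,0,0,0],
  ],
)

```text
time: 21.35
eef_pos: [0.4822, 0.0959, 0.1223]
orientation: [0.798, 0.603, -0.003, 0.006]
ft_force: [-3.0, -14.0, 9.9]
width: 0.0002
grasp_force: 7.4
```

Call:
move_arm(
  deltas=[
    [0,0.006,0,0,0],
    [0,0,0,0,0],
  ],
)

```text
time: 21.6
eef_pos: [0.4825, 0.0971, 0.1223]
orientation: [0.798, 0.602, -0.004, 0.007]
ft_force: [-3.6, -15.4, 11.5]
width: 0.0002
grasp_force: 8.9
```

Call:
move_arm(
  deltas=[
    [0,0.006,0,0,0],
    [0,0,0,0,0],
  ],
)

```text
time: 21.85
eef_pos: [0.4828, 0.0983, 0.1222]
orientation: [0.799, 0.602, -0.005, 0.007]
ft_force: [-4.8, -17.8, 14.2]
width: 0.0
grasp_force: 10.5
```

Call:
move_arm(
  deltas=[
    [0,-0.03,0,0,0],
    [0,-0.05,0,0,0],
    [0,-0.06,0,0,0],
    [0,-0.05,0,0,0],
    [0,-0.02,0,0,0],
    [0,0,0,0,0],
  ],
)

```text
time: 22.6
eef_pos: [0.4578, 0.0069, 0.1225]
orientation: [0.797, 0.604, 0.002, 0.004]
ft_force: [-0.3, 0.1, 0.7]
width: -0.0001
grasp_force: 0.0
```

```bash
python3 - <<'E'
from h import *
jaw(); p=jawtop("t4"); cv2.imwrite("pics/t4c.png",cv2.resize(p[160:230,110:240],None,fx=6,fy=6,interpolation=cv2.INTER_CUBIC))
E
```

```text
tcp [ 0.0006 -0.1816] 0.1225 yaw/ori [0.797 0.604 0.002 0.004] F [-0.3  0.1  0.7]
lever red y,z -0.1179 0.1557
..BBBBBBBBB...BBBBBB.........................................................kkkkk.BBBBBBBBB...
.BBB.BBBBB....BBBBBB.kk.......................................................kkkkk.BBBBBBBB.kk
..BBBBBBBBB........................BBBBBBBk.....................................kk.BBBBBBBBB...
.BBB..BBB..........................BBBBBBB.k.................................kkkkkk.BBBBBBBB.kk
```

View pics/t4c.png

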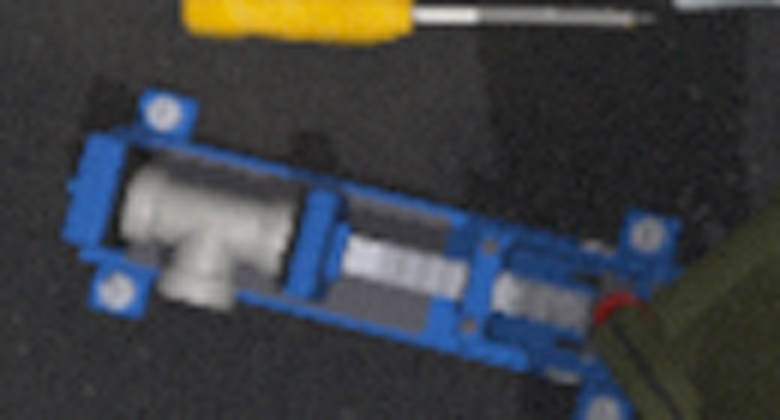

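The crop shows the tee between both rubber faces, with its left end at the fixed jaw (120,205) and its right end at the moving jaw (295,240). I'll confirm the bite with one gentle check push.

Call:
move_arm(
  deltas=[
    [0,0.04,0,0,0],
    [0,0.04,0,0,0],
    [0,0.04,0,0,0],
    [0,0.03,0,0,0],
    [0,0.01,0,0,0],
    [0,0,0,0,0],
  ],
)

```text
time: 23.45
eef_pos: [0.4755, 0.0744, 0.1223]
orientation: [0.799, 0.602, -0.006, 0.008]
ft_force: [-4.1, -19.2, 12.2]
width: -0.0
grasp_force: 9.7
```

Call:
move_arm(
  deltas=[
    [0,0.01,0,0,0],
    [0,0.01,0,0,0],
    [0,0,0,0,0],
  ],
)

```text
time: 23.82
eef_pos: [0.4773, 0.0812, 0.122]
orientation: [0.799, 0.601, -0.008, 0.008]
ft_force: [-4.2, -23.6, 9.3]
width: -0.0002
grasp_force: 8.2
```

Call:
move_arm(
  deltas=[
    [0,0.006,0,0,0],
    [0,0.004,0,0,0],
    [0,0,0,0,0],
  ],
)

```text
time: 24.2
eef_pos: [0.478, 0.084, 0.1218]
orientation: [0.8, 0.6, -0.01, 0.009]
ft_force: [-5.1, -26.9, 12.2]
width: -0.0004
grasp_force: 10.1
```

The lever now halts early at 27 N, so the jaw holds the tee tight. I'll release and retreat.

Call:
move_arm(
  deltas=[
    [0,-0.03,0,0,0],
    [0,-0.05,0,0,0],
    [0,-0.05,0,0,0],
    [0,-0.05,0,0,0],
    [0,-0.02,0,0,0],
    [0,-0.01,0,-0.03,0],
    [0,0,0,-0.08,0],
    [0,0,0,-0.08,0],
  ],
)

```text
time: 25.2
eef_pos: [0.4542, -0.0015, 0.2187]
orientation: [0.796, 0.605, 0.002, 0.003]
ft_force: [2.1, -0.5, -0.4]
width: 0.0001
grasp_force: 0.0
```

Call:
move_arm(
  deltas=[
    [0,0.06,-0.06,-0.04,0],
    [0,0.08,-0.04,0,0],
    [0,0.06,0,0,0],
    [0,0,0,0,0],
    [0,0,0,0,0],
  ],
)

```text
time: 25.82
eef_pos: [0.4322, 0.1068, 0.2367]
orientation: [0.797, 0.605, 0.001, 0.004]
ft_force: [0.2, -1.4, -0.4]
width: -0.0001
grasp_force: 0.0
```

```bash
python3 - <<'E'
from h import *
p,d,C=jaw(); cv2.imwrite("pics/w5.png",p); jawtop("t5"); tee(C,d,world(0,.08,0)[:2],(0.03,0.05),(-25,-5))
E
```

```text
tcp [-0.0509 -0.0922] 0.2367 yaw/ori [0.797 0.605 0.001 0.004] F [ 0.2 -1.4 -0.4]
lever red y,z -0.1136 0.1403
..BBBBBBBBB...BBBBBB.........................................................kkkkk.BBBBBBBBB...
.BBB.BBBBB....BBBBBB.kk.......................................................kkkkk.BBBBBBBB.kk
........kk.............k...........BBBBBBBk.....................................kk.BBBBBBBBB...
.....BBBB..........................BBBBBBB.k.................................kkkkk..BBBBBBBB.k.
[ 264    0   54   44 1587]
yaw -13.5 size 0.05324041282443631 0.04290846718532071 origin [0.51371502 0.24662881] ztop 0.049259872443547854
```

View pics/w5.png

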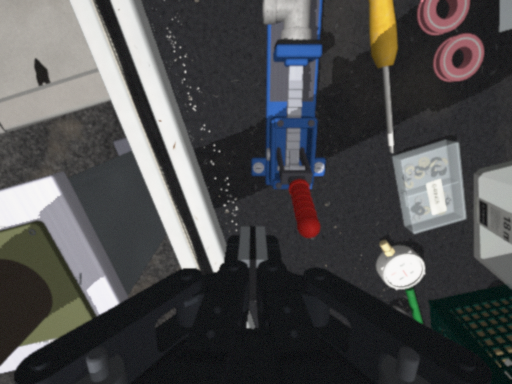

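The wrist view shows the lever sprung back at (305,208) and the jaw at (298,50) hard against the tee. The tee is cut off at the frame edge, so I'll move forward for a full view to check that it still lies flat.

Call:
move_arm(
  deltas=[
    [0,0.06,0,0,0],
    [0,0.07,0,0,0],
    [0,0.06,0,0,0],
    [0,0,0,0,0],
    [0,0,0,0,0],
  ],
)

```text
time: 26.55
eef_pos: [0.4578, 0.1964, 0.2362]
orientation: [0.797, 0.604, 0.0, 0.004]
ft_force: [0.9, 0.9, 0.2]
width: -0.0002
grasp_force: 0.0
```

```bash
python3 - <<'E'
from h import *
p,d,C=jaw(); cv2.imwrite("pics/w6.png",p); P=cloud(C,d); x,y=clampxy(P); z=P[...,2]
a,o,ex,ey=tee(C,d,world(-.01,.08,0)[:2],(0.02,0.047),(-25,-5))
g=cv2.cvtColor(p,cv2.COLOR_BGR2GRAY); S=cv2.cvtColor(p,cv2.COLOR_BGR2HSV)[...,1]
k0=(g>85)&(S<60)&(z>.03)&(z<.06)
for lo in np.arange(.04,.125,.007):
    k=k0&(y>lo)&(y<lo+.007)&(abs(x)<.008); print(round(lo,3),k.sum(),(np.percentile(z[k],[50,95]).round(4) if k.sum() else ""))
k=k0&(y>.045)&(y<.12); print("run x",np.percentile(x[k&(y>.1)],[2,98]),np.percentile(x[k&(y<.06)],[2,98]))
E
```

```text
tcp [-0.0505  0.0009] 0.2362 yaw/ori [0.797 0.604 0.    0.004] F [0.9 0.9 0.2]
lever red y,z -0.1026 0.1052
[ 262   41   55   98 2391]
yaw -16.5 size 0.0581006543287107 0.09581003545245242 origin [0.52192168 0.26828888] ztop 0.04557927156021054
0.04 0 
0.047 84 [0.0446 0.0463]
0.054 79 [0.0443 0.046 ]
0.061 84 [0.0418 0.0431]
0.068 78 [0.0416 0.0432]
0.075 91 [0.0419 0.0433]
0.082 84 [0.042  0.0434]
0.089 93 [0.0418 0.0436]
0.096 86 [0.0416 0.0432]
0.103 96 [0.0422 0.045 ]
0.11 100 [0.0446 0.0461]
0.117 57 [0.0444 0.046 ]
0.124 0 
run x [-0.01770319  0.23764818] [-0.18026469  0.01470944]
```

View pics/w6.png

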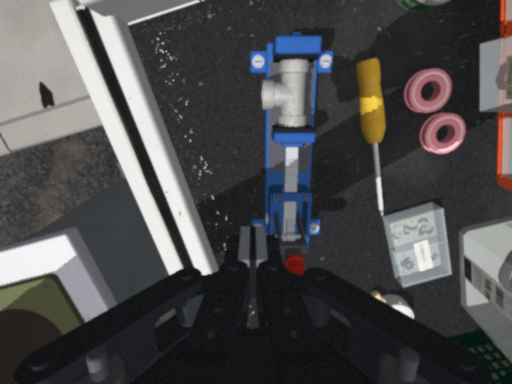

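The view shows the tee level at (288,95), held between both jaws, with its run along y = 0.047 to 0.121 m. The lever is sprung back and the other things have not been touched. Handing in.

```bash
python3 -c "
from station import job
print(job.sign_off())"
```

```text
the job is handed in; nothing more can be done
None
```

The tee lies flat and centred on the clamp bed, held tight between the jaws after three strokes and one gentle check push (27 N at most). The lever is sprung back, the other things are untouched, and the job was handed in at about 27 s.

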